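# Put the sharpening stone away and latch its tray

## Robot

A 6-joint arm with a two-finger parallel gripper is mounted at the origin on the work surface. World frame = base frame: x ahead of the robot, y to its left, z up, the work surface at z = 0. Lengths are in m, angles in degrees, forces in N, time in s.
With the tool pointing down it reaches from about 0.325 to 0.85 m from the base axis. Payload 15.5 kg.
Tool frame: the origin (TCP) lies at the very end of the fingers, on their centre line; the grasp point (between the pads) lies arm.grip_depth behind it (arm.grip_depth is the distance from the TCP to the grasp point, in m); z points along the fingers, y is the line along which they close (so a half turn about z gives the same grasp; the last joint's range is limited). The gripper opens to 91 mm and grips with 3 to 60 N. Pads are 32 mm wide; open, the fingers measure 118 mm over their backs; the gripper's body (76 mm by 178 mm) begins 60 mm behind the grasp point.
Start: joints at [-75.086, 28.281, 77.091, -0, 74.628, -5.472], TCP at [0.218, -0.586, 0.214] pointing down, gripper open.
Joint ranges: [-166.48, 166.48], [-47.26, 123.95], [12.59, 153.08], [-70.14, 250.14], [6.76, 159.57], [-176.63, 176.63]. Speed limits (degrees/s): [108.29, 108.29, 147.25, 172.46, 172.46, 172.46].

## Interface

Orientations are given as a 3x3 rotation matrix whose columns are the frame's x, y, z axes.
In Python, from rig import arm gives the robot as it stands. Calls block until the motion is done:
- arm.move_to(position, orientation): joint-space move of the TCP to a pose.
- arm.move_l(position, orientation=None, feed=0.15): straight line of the TCP; orientation=None keeps the orientation; feed is the mean speed in m/s.
- arm.move_joints(angles): joint-space move.
- arm.grip(opening): finger opening in m; the grip force is fixed at half the most; returns when the fingers have stopped.
- arm.sleep(seconds).
- arm.solve_ik(position, orientation): joint angles nearest the present ones, or None.
- arm.snapshot(name): name is "side" or "top" or "wrist"; returns the picture (384x512x3 uint8, red, green, blue); there is no depth.
- arm.get_calibration(name): a dict with "intrinsics" (3x3 intrinsics, pixels), "k1" (the pictures are not rectified: a ray, as slopes to the right and down, at radius r is drawn at 1 + k1 r^2 times it, then the intrinsics apply), "cam_to_world" (4x4, takes a point from camera to world coordinates). Camera axes: x right, y down, z forward; pixel columns grow to the right and rows downward; lengths in m; the calibration is good to about 2 mm. A picture is of the moment at which its call begins: read the wrist's pose just before it. get_calibration takes no time and is no camera call; for the wrist camera it gives the pose at the moment of the call.
A pose or a line that the arm cannot do raises arm.Unreachable and nothing moves.
- arm.sign_off(): hands the job in; it is judged then, once.
Readings, each from a call of its own:
- arm.current_t(): time.
- arm.current_joint_positions(): joint angles.
- arm.current_dq(): joint speeds.
- arm.current_tau(): joint torques, N m.
- arm.current_ee_pos(): TCP position.
- arm.current_tool_rot(): TCP orientation.
- arm.current_force(): force on the tool from outside, world axes, zero at the start.
- arm.current_torque(): the same for the moment, N m.
- arm.current_width(): finger opening in m.
- arm.current_grasp_force(): force on a finger pad.
Only numpy, scipy, OpenCV 4.12 (cv2) and the standard library are available. Lean on these libraries where they do the work, as an engineer would, in place of code of your own. Each camera call takes 0.05 s, during which the arm holds its last target. There are 200 camera calls.

## Task

Lay the sharpening stone flat in the pocket of the popped-out tray, then press the tray into its wooden box until the push-push latch catches, and let go. Push gently, feeling for the soft stop rather than going to a set depth and never harder than 20 N; check that the tray stays in by itself, and press again if it has sprung back out. Leave the other things on the bench where they are.

Things in the scene. Friction and masses are not known exactly. Their poses are not given: they have to be found in the camera images.
- stone_mid (a point): Centre of the sharpening stone, a loose two-tone grey block 60 long (its x) x 28 wide (its y) x 26 high (its z) mm, about 95 g, lying flat on the bench with the darker grey layer beneath; the centre is 13 mm above its underside. It starts to the left or to the right of the box.
- box_mouth (a point): Middle of the upper front edge of the wooden box (140 wide, 220 deep, 60 mm high, fixed, top clear). Its x points level into the box, the way the tray is pressed; y to the left as one looks in, z up. The front opening is 104 wide; its lintel's underside is 45 mm above the bench and is hit by a stone that does not lie down in the pocket.
- pocket (a point): Centre of the floor of the tray's pocket, 14 mm above the bench; axes as the box's; it moves with the tray. 66 (x) x 36 (y) mm inside: the stone lies with its long side along x, either way round. Lips 4 mm wide, 5 mm high frame it, so fingertips holding the stone must stay over 5 mm above its floor. No side walls; the tray is 98 mm wide.
- tray_front (a point): Middle of the outer face of the tray's upright front board, the face to press: 100 wide, 8 thick, 6 to 42 mm above the bench (point at 24 mm); axes as the box's; the pocket's centre is 46 mm behind it. Popped out, it stands 88 mm before the box; latched, 8 to 32 mm. The latch catches at 10 to 14 N of push, against a soft rubber stop (3.5 N/mm); above 22 N it breaks.
- tray (a joint): How far the tray is in, m: 0 popped out. A damped spring (3 to 5.5 N) drives it back to 0 unless latched. It latches at 0.056 to 0.080; the depth differs each time and is known only by feel. Push about 5 mm past where it will stay (the soft stop begins 2.5 mm past), then let go: it comes back those 5 mm and stays. As in any push-push latch a second full push frees it and it springs out.
- offcut: A loose dark wooden block 100 x 50 x 35 mm, on the other side of the box from the stone; origin at the middle of its underside. Bystander.
- glue: A white glue bottle, 56 mm across and 150 mm high, standing; origin at the middle of its underside. Bystander.
- jar: A lidded amber jar, 66 mm across and 80 mm high, standing; origin at the middle of its underside. Bystander.
There are look-alikes about, which are no part of the job. There is more than one size of the part that bears stone_mid; the job needs the middle-sized.

How it is judged:
By the outcome, as a careful person would: the job done as asked, in the order asked, and still so for the second after the job is handed in, with the robot touching nothing.
It also fails if it takes over 58 s, if anything falls off the work surface, if the arm or the gripper's body presses on something with over 40 N, if the wrist force passes 120 N, or if a joint passes its speed limit or range.

## Working session

There is one attempt and no reset: what is moved stays moved. The work goes in short steps, each a Python script; the robot and the scene stay as the last script left them, time stands still between calls to the robot, and variables do not carry over. Pictures are saved under pics/ and viewed, at most 10 in all, crops included, and the job is handed in when it is done.

```bash
mkdir -p pics
cat > h.py <<'E'
from rig import arm
import numpy as np, cv2
def save(n,im,s=1): cv2.imwrite(f'pics/{n}.png',cv2.resize(im[...,::-1],None,fx=s,fy=s,interpolation=cv2.INTER_CUBIC))
def ray(c,uv):
    K=np.array(c["intrinsics"]);T=np.array(c["cam_to_world"])
    p=cv2.undistortPoints(np.array(uv,float).reshape(-1,1,2),K,np.array([c["k1"],0,0,0.]))[:,0]
    d=np.c_[p,np.ones(len(p))]@T[:3,:3].T
    return T[:3,3],d
def onz(c,uv,z):
    o,d=ray(c,uv); return o+d*((z-o[2])/d[:,2])[:,None]
E
python3 - <<'E'
from h import *
a=arm.snapshot("top");b=arm.snapshot("side")
np.save('top0.npy',a);np.save('side0.npy',b)
save('top0',a,1.5);save('side0',b,1.5)
for n in("top","side"):
    c=arm.get_calibration(n);print(np.round(c["intrinsics"],1).tolist(),c["k1"],np.round(c["cam_to_world"],3).tolist())
print(arm.grip_depth,arm.current_t(),np.round(arm.current_tool_rot(),3).tolist())
E
```

```text
[[466.6, 0.0, 248.9], [0.0, 466.6, 195.7], [0.0, 0.0, 1.0]] -0.11999698275713637 [[0.017, -0.972, 0.234, 0.267], [-1.0, -0.018, -0.003, -0.007], [0.007, -0.234, -0.972, 1.219], [0.0, 0.0, 0.0, 1.0]]
[[484.0, 0.0, 262.7], [0.0, 484.0, 190.5], [0.0, 0.0, 1.0]] 0.04203542107605851 [[-0.893, -0.317, 0.319, 0.046], [-0.45, 0.624, -0.639, 0.997], [0.004, -0.714, -0.7, 1.16], [0.0, 0.0, 0.0, 1.0]]
0.0188 0.1 [[0.937, 0.348, -0.0], [0.348, -0.937, 0.001], [0.0, -0.001, -1.0]]
```

View pics/top0.png

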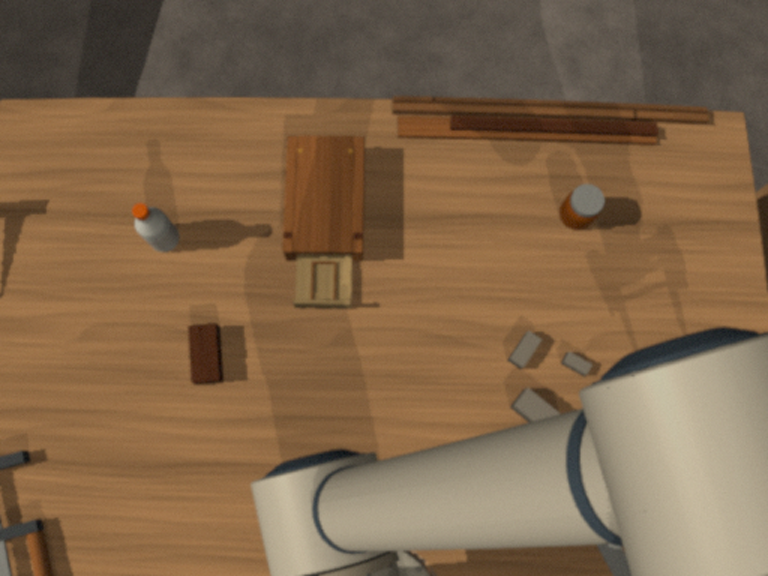

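View pics/side0.png

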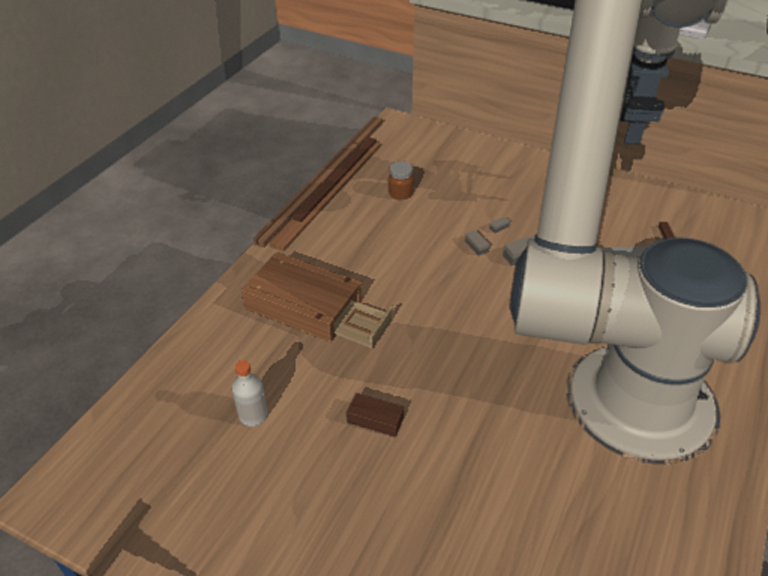

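Top view: three grey blocks are candidates, at (526,350), (578,363) and (536,405), the last one partly hidden by the arm. The box is at (325,195), its tray at (325,278) facing the robot, the offcut at (205,353), the glue at (157,230) and the jar at (582,205). I'll measure the blocks, the tray and the box.

Run:
```python
from h import *
a=np.load('top0.npy');c=arm.get_calibration("top")
hsv=cv2.cvtColor(a,cv2.COLOR_RGB2HSV)
m=((hsv[...,1]<75)&(hsv[...,2]>60)).astype(np.uint8)
m[:205]=0;m[:,:330]=0;m[285:]=0;m[:,405:]=0
n,l,s,ce=cv2.connectedComponentsWithStats(m)
for i in range(1,n):
    if s[i,4]<40: continue
    pts=np.argwhere(l==i)[:,::-1].astype(float)
    P=onz(c,pts,0.026)[:,:2]
    (q,w,ang)=cv2.minAreaRect(P.astype(np.float32)*1000)
    print(ce[i]*1.5,s[i],np.round(q),np.round(w),ang)
# tray: pale; box
for nm,uv,z in[('boxfront-top',[(283,252),(362,255)],.06),('boxback',[(288,137),(364,137)],.06),('trayboard top',[(295,302),(352,304)],.042)]:
    print(nm,onz(c,np.array(uv)/1.5,z).round(4).tolist())
crop=cv2.resize(a[150:290,180:410,::-1],None,fx=3.4,fy=3.4,interpolation=cv2.INTER_CUBIC)
cv2.imwrite('pics/crop1.png',crop)
```

```text
[524.41598361 348.95286885] [340 221  20  24 244] [ 460. -274.] [27. 62.] 55.45406723022461
[576.3  363.05] [375 235  19  15 150] [ 437. -365.] [45. 24.] 59.21733093261719
[565.11659193 408.3955157 ] [ 342  249   63   36 1115] [ 373. -333.] [ 90. 165.] 0.2539050579071045
boxfront-top [[0.6168, 0.1475, 0.06], [0.6138, 0.0108, 0.06]]
boxback [[0.8348, 0.1496, 0.06], [0.837, 0.0118, 0.06]]
trayboard top [[0.5326, 0.1249, 0.042], [0.5309, 0.0264, 0.042]]
```

View pics/crop1.png

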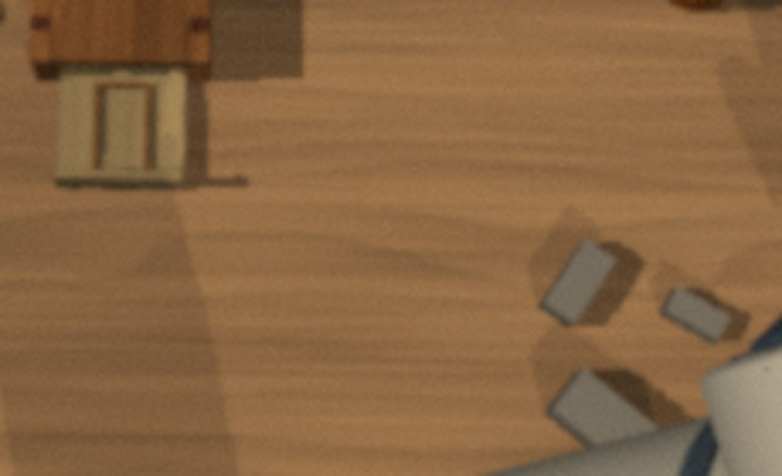

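The block at (526,350) measures 62 x 27 mm, which matches the middle stone of 60 x 28. The one at (578,363) is too small at 45 x 24, and the one at (536,405) is clearly bigger. So the stone is at about (0.460,-0.274), with its long axis near -35°. I'll go above it and look with the wrist camera.

```bash
cat >> h.py <<'E'
def R(deg):  # tool down, stone/long axis (tool x) at yaw deg, y closes across it
    t=np.radians(deg); x=np.array([np.cos(t),np.sin(t),0]); z=np.array([0,0,-1.]); return np.c_[x,np.cross(z,x),z]
def best(p,deg):
    q0=np.array(arm.current_joint_positions());o=[]
    for k in(0,180):
        q=arm.solve_ik(p,R(deg+k))
        if q is not None:o.append((abs(np.array(q)-q0).max(),deg+k,q))
    return min(o,key=lambda t:t[0])[1:]
E
python3 - <<'E'
from h import *
p=[.46,-.274,.16]
d,q=best(p,-35);print(d,np.round(q,1))
for e in(d,d+180):
  print(e,np.round(arm.solve_ik([.58,.078,.16],R(e+35)),1))
arm.move_to(p,R(d));arm.grip(.06)
c=arm.get_calibration("wrist");im=arm.snapshot("wrist")
import pickle;pickle.dump((c,im),open('w1.pkl','wb'));save('w1',im,1.5)
print(arm.current_t(),arm.current_ee_pos(),np.round(c["cam_to_world"],3).tolist())
E
```

```text
145 [-37.2  24.7  93.6  -0.   61.7 -92.2]
145 [  1.8  28.4  86.6  -0.   65.  -88.2]
325 [ 1.8 28.4 86.6 -0.  65.  91.8]
2.275 [ 0.4600031 -0.27398    0.1600093] [[0.574, 0.795, 0.197, 0.404], [0.819, -0.557, -0.138, -0.236], [-0.0, 0.241, -0.971, 0.331], [0.0, 0.0, 0.0, 1.0]]
```

View pics/w1.png

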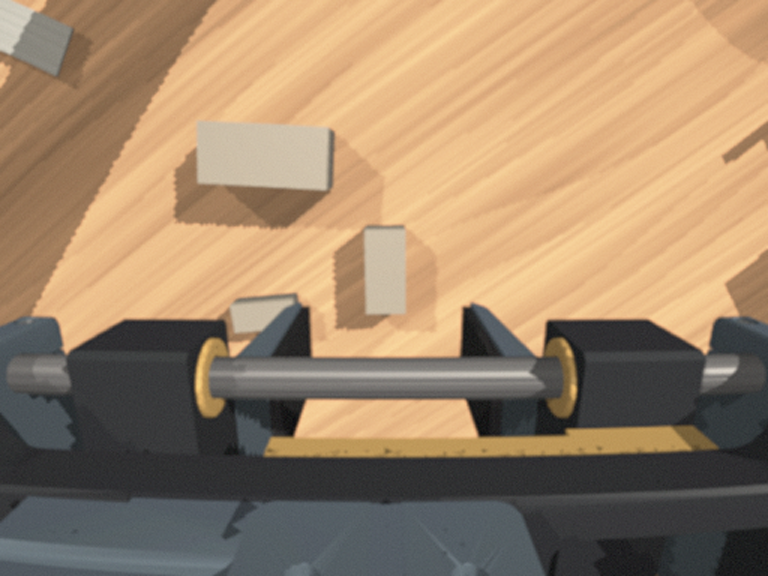

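The wrist view shows the middle stone at (385,270), aligned with the tool. The big block is at (263,155) and the small one at (262,315). Next I'll measure the top face.

Run:
```python
from h import *
import pickle
c,im=pickle.load(open('w1.pkl','rb'))
hsv=cv2.cvtColor(im,cv2.COLOR_RGB2HSV)
m=((hsv[...,1]<70)&(hsv[...,2]>150)).astype(np.uint8)
n,l,s,ce=cv2.connectedComponentsWithStats(m)
for i in range(1,n):
    if s[i,4]<150: continue
    P=onz(c,np.argwhere(l==i)[:,::-1],0.026)[:,:2]
    r=cv2.minAreaRect(P.astype(np.float32)*1000)
    print((ce[i]*1.5).round(),s[i],r)
```

```text
[12. 24.] [  0   0  25  37 569] ((182.19992065429688, -378.4578857421875), (27.5125789642334, 34.99612045288086), 49.439510345458984)
[262. 155.] [ 131   81   89   46 3691] ((347.7524719238281, -296.028564453125), (88.19763946533203, 40.77227020263672), 51.342185974121094)
[384. 270.] [ 243  151   27   59 1541] ((458.2309265136719, -274.85137939453125), (27.191736221313477, 61.945011138916016), 55.50886917114258)
[256. 313.] [153 199  43  23 643] ((434.7295227050781, -364.5684814453125), (46.33669662475586, 23.040752410888672), 59.23712158203125)
[392. 374.] [156 247 200   5 889] ((521.4601440429688, -319.79754638671875), (222.324462890625, 5.280597686767578), 54.87818145751953)
```

Run:
```python
from h import *
import pickle
p=np.array([.4582,-.2749,.09]);r=R(145.5)
arm.move_to(p,r);p[2]=.009;arm.move_l(p,feed=.1);arm.grip(.015)
print(arm.current_width(),arm.current_grasp_force(),arm.current_force())
p[2]=.17;arm.move_l(p,feed=.2)
arm.move_to([.53,.078,.17],R(180.7))
print(arm.current_width(),arm.current_t())
c=arm.get_calibration("wrist");im=arm.snapshot("wrist")
pickle.dump((c,im),open('w2.pkl','wb'));save('w2',im,1.5)
```

```text
0.02764408377566602 29.999964237213135 [0.02401729 0.79215301 2.97541439]
0.027904555893943382 6.5167
```

View pics/w2.png

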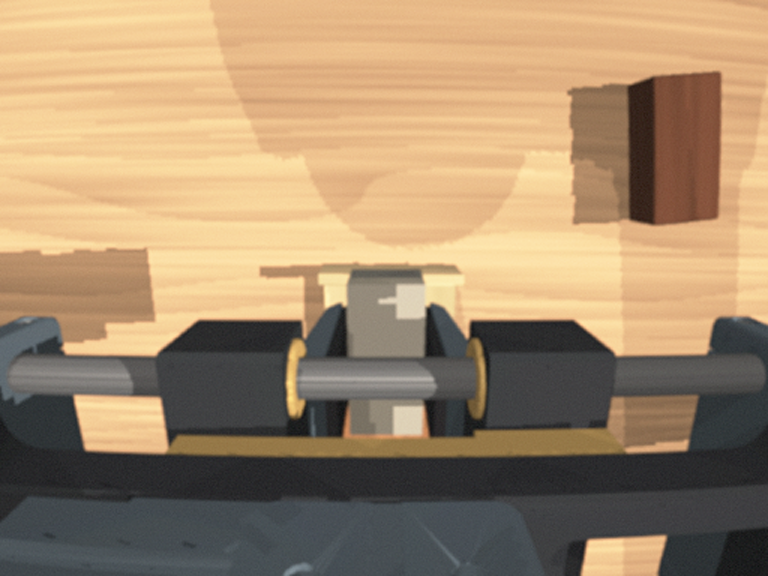

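The wrist camera looks back toward the robot, so the tray at (390,300) is hidden behind the held stone. Moving the hand further in over the box will uncover it.

Run:
```python
from h import *
import pickle
arm.move_l([.67,.078,.17],feed=.25)
c=arm.get_calibration("wrist");im=arm.snapshot("wrist")
pickle.dump((c,im),open('w3.pkl','wb'));save('w3',im,1.5)
print(arm.current_t())
```

```text
7.325
```

View pics/w3.png

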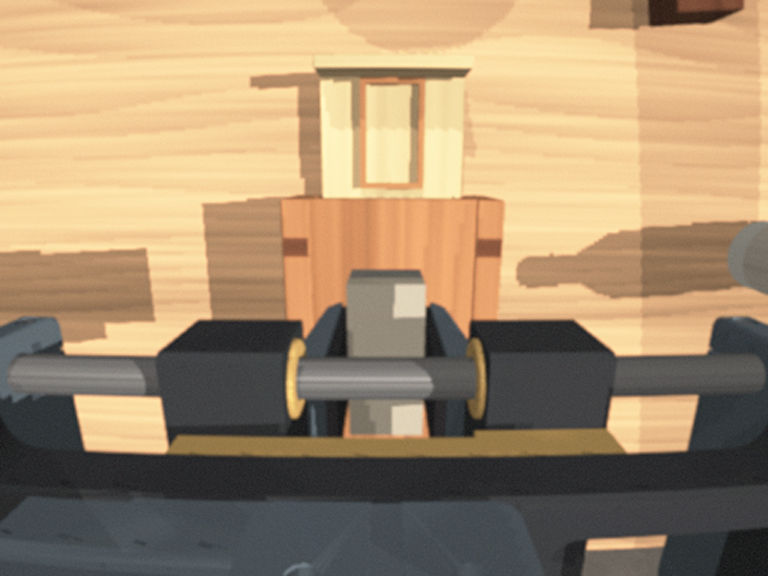

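The tray is fully visible: board top edge (315,58)–(473,57), brown lip frame (360–424, 78–188), box front edge at row 200. The held stone's end has its bottom edge at row 270 and its top edge at row 283.

Run:
```python
from h import *
import pickle
c,im=pickle.load(open('w3.pkl','rb'))
f=lambda uv,z:onz(c,np.array(uv)/1.5,z).round(4).tolist()
hsv=cv2.cvtColor(im,cv2.COLOR_RGB2HSV)
sub=np.zeros(im.shape[:2],np.uint8);sub[50:127,230:292]=1
m=((hsv[...,0]<15)&(hsv[...,1]>95)).astype(np.uint8)*sub
n,l,s,ce=cv2.connectedComponentsWithStats(m)
i=1+s[1:,4].argmax();print(s[i])
P=onz(c,np.argwhere(l==i)[:,::-1],.019)[:,:2]
print('frame',cv2.minAreaRect(P.astype(np.float32)*1000))
print('board outer top',f([(315,58),(473,57)],.042))
print('box front top',f([(283,199),(503,199)],.06))
print('stone end top/bot',f([(347,283),(425,283)],.187),f([(349,270),(423,270)],.161))
```

```text
[239  50  45  76 775]
frame ((574.2589111328125, 79.66217041015625), (74.90107727050781, 44.36482238769531), 0.01936063915491104)
board outer top [[0.5318, 0.0318, 0.042], [0.53, 0.1298, 0.042]]
box front top [[0.6179, 0.0131, 0.06], [0.6164, 0.1491, 0.06]]
stone end top/bot [[0.6396, 0.0631, 0.187], [0.6393, 0.0906, 0.187]] [[0.6406, 0.0618, 0.161], [0.6402, 0.092, 0.161]]
```

Run:
```python
from h import *
import pickle
r=R(180.7);x,y=.5755,.080
arm.move_l([x,y,.17],r,feed=.25);arm.move_l([x,y,.05],r,feed=.15)
arm.sleep(.2);f0=np.array(arm.current_force());print(f0)
arm.move_l([x,y,.028],r,feed=.05)
z=.028
while z>.0215:
    z-=.0007;arm.move_l([x,y,z],r,feed=.02);f=np.array(arm.current_force())-f0
    if f[2]>2 or np.hypot(f[0],f[1])>4:break
print('z',z,f,arm.current_ee_pos())
arm.sleep(.1);arm.grip(.05);arm.sleep(.2)
arm.move_l([x,y,.10],r,feed=.15);arm.move_l([.67,y,.17],r,feed=.25)
c=arm.get_calibration("wrist");im=arm.snapshot("wrist")
pickle.dump((c,im),open('w4.pkl','wb'));save('w4',im,1.5)
print(arm.current_t())
```

```text
[-0.28822567  0.11558596 -0.89103537]
z 0.022400000000000007 [-2.44945603 -0.23591633 12.27798182] [0.57574811 0.07999697 0.02301279]
13.7583
```

View pics/w4.png

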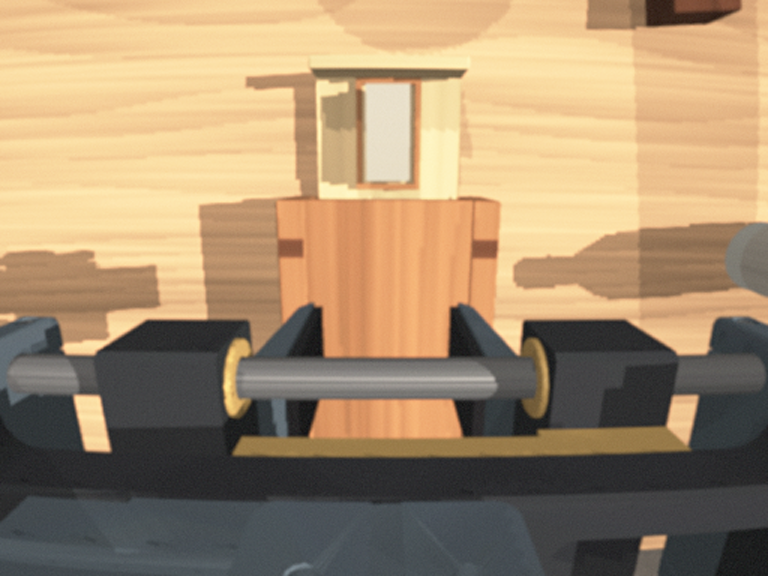

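The stone lies within the lip frame at (388,132), and contact came at floor height, so it's flat. Now I'll press the tray with closed fingers, going by force.

```bash
cat > press.py <<'E'
from h import *
r=R(180.7);u=np.array([1,.012,0]);s=np.array([.480,.0788,.018])
def press(f0,x,lim=14.8):
    log=[];xc=None;fx=0
    while x<.11+.03:
        fine=xc is not None and x-xc>.052
        x+=.0006 if fine else .004 if xc is None else .006
        arm.move_l(s+u*x,r,feed=.03 if fine else .05)
        fx=-(np.array(arm.current_force())-f0)[0]
        if xc is None and fx>1.5: xc=x
        log.append((round(x*1e3,1),round(float(fx),1)))
        if fx>lim:break
    return x,xc,log
E
python3 - <<'E'
from press import *
arm.grip(0.0)
arm.move_l([.47,.0788,.17],r,feed=.3);arm.move_l(s,r,feed=.2);arm.sleep(.2)
f0=np.array(arm.current_force());print(f0,arm.current_width(),arm.current_t())
x,xc,log=press(f0,.025);print(xc,log,arm.current_t())
back=[]
for k in range(8):
    x-=.002;arm.move_l(s+u*x,r,feed=.04);back.append(round(float(-(np.array(arm.current_force())-f0)[0]),1))
print(x,back,arm.current_t())
E
```

```text
[0.48747592 0.17629237 0.40359026] 0.0005124709480832203 16.5333
0.033 [(29.0, 0.4), (33.0, 3.1), (39.0, 3.3), (45.0, 3.5), (51.0, 3.7), (57.0, 4.4), (63.0, 4.6), (69.0, 4.4), (75.0, 5.1), (81.0, 3.7), (87.0, 4.4), (87.6, 5.1), (88.2, 4.7), (88.8, 5.0), (89.4, 4.6), (90.0, 4.3), (90.6, 5.4), (91.2, 5.7), (91.8, 5.7), (92.4, 6.1), (93.0, 4.9), (93.6, 5.7), (94.2, 6.8), (94.8, 5.9), (95.4, 5.7), (96.0, 5.6), (96.6, 6.7), (97.2, 6.4), (97.8, 5.6), (98.4, 5.7), (99.0, 6.1), (99.6, 6.8), (100.2, 6.8), (100.8, 6.6), (101.4, 6.9), (102.0, 6.1), (102.6, 6.8), (103.2, 6.5), (103.8, 6.3), (104.4, 6.5), (105.0, 7.3), (105.6, 6.6), (106.2, 6.9), (106.8, 6.5), (107.4, 6.5), (108.0, 6.6), (108.6, 7.6), (109.2, 7.9), (109.8, 7.0), (110.4, 7.2), (111.0, 7.2), (111.6, 6.8), (112.2, 7.8), (112.8, 5.7), (113.4, 5.7), (114.0, 6.8), (114.6, 8.1), (115.2, 9.1), (115.8, 10.4), (116.4, 12.4), (117.0, 13.3), (117.6, 14.6), (118.2, 15.7)] 32.9167
0.10220000000000018 [13.3, 7.0, 6.5, 5.9, 1.1, 0.3, 1.0, 1.4] 34.9167
```

The force rose onto the soft stop to 15.7 N, and on retreat the tray let go of the finger, so it's probably latched. I'll back off, lift and look.

Run:
```python
from press import *
arm.move_l(s,r,feed=.2)
arm.move_l([.42,.0788,.12],r,feed=.3)
arm.move_to([.45,-.12,.25],r);
c=arm.get_calibration("top");im=arm.snapshot("top");im2=arm.snapshot("side")
a=im[80:230,150:410];b=im2[140:290,130:390]
save('fin',np.vstack([a,b]),1.95)
print(arm.current_t())
```

```text
37.1667
```

View pics/fin.png

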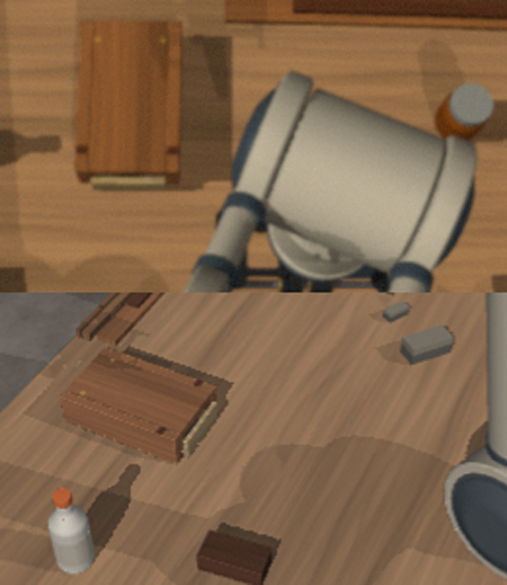

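Both views show the tray staying in by itself, with its board just proud of the box at (128,182). The stone is inside and the other things are where they were.

```bash
python3 -c "
from h import *
print(arm.sign_off())"
```

```text
the job is handed in; nothing more can be done
None
```

The middle stone lies flat in the tray's pocket, and the tray is latched in its box after one press that peaked at 15.7 N; it stayed in by itself, the bystanders look undisturbed, and I handed the job in at about 37 s.

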